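# Raise and re-lock the examination lamp

## Task

Raise the small examination lamp that stands next to the vase: twist its head counter-clockwise (seen from above) to unlock the column, draw it up until you feel the sprung stop inside, twist the head fully back so that the column locks up there with the lamp pointing at the vase again, and let go. Do it gently, without forcing the mechanism, and leave the vase and the other things where they are.

Things in the scene. Friction and masses are not known exactly. Their poses are not given: they have to be found in the camera images.
- stand: Fixed lamp stand: a round dark steel foot (150 mm across, 16 mm high) carrying an upright black outer tube (44 mm across, its ribbed collar 53 mm across, top at 162 mm). Origin: centre of the underside of the foot, on the tube's axis; z up. x: the direction in which the lamp points when locked, towards the vase.
- lamp_head (a point): Centre of the black lamp head, on the tube's axis: a flat-sided box 100 mm long (x, lens at the +x end, 63 mm from the centre), 34 mm wide (y; 37 mm over the cooling ribs at the -x end), 36 mm high (z). At the start it is 201 mm above the stand's origin. It can be pinched over its 34 mm width from above, at the centre.
- lamp (a joint): Twist of head and column together about the vertical axis (friction about 0.1 N m): 0 = locked, lamp in line with the stand's x, a firm end stop; grows counter-clockwise seen from above to a firm end stop at 1.1 rad. Starts at 0 to 0.12. The column is free to slide only beyond about 0.65 rad, and hidden walls keep it from turning back on the way up.
- mast: The aluminium column (25 mm across) that telescopes in the stand's tube and carries the lamp. Origin: on the tube's axis, level with the underside of the foot when fully down, rising with the column; z up. Column and lamp weigh 0.35 to 0.6 kg; sliding friction is about 1 N plus air damping of 60 N per m/s; they sink slowly by themselves when neither held nor locked.
- tube_mouth (a point): Top of the outer tube, on its axis. Hidden inside: at an unknown height, column 63 to 111 mm up, its lug meets a sprung roof (3 N, then 5 N per mm). From 3 mm below that roof upwards the head turns back to 0 over a ledge; let go, it settles on the ledge, 3 mm below the roof. Pushing it with more than 25 N against any stop, up, down or by twisting too early, damages it.
- vase: Loose clear glass vase, 124 mm across and 195 mm high, 0.8 kg, about 270 mm from the stand in its x direction. Origin: centre of its underside. To be left alone.
- jar: Loose grey jar with a black cap, 64 mm across, 75 mm high, upright. Origin: centre of its underside. To be left alone.
- scale: Loose flat white L-shaped photo scale, 5 mm thick, legs 120 mm and 95 mm. Origin: on its underside near the middle. To be left alone.
- brush: Loose brush lying flat on the table. Origin: underside, along its length. To be left alone.
There are look-alikes about, which are no part of the job. Of the things like the stand, leave any that is purple; of the rest the larger one is meant.

How it is judged:
On the way, in this order (a step that is already met when the one before it is completed fails the run):
1. the lamp head is twisted free (more than 0.65 rad) while the column is still down (angle between the x axis of lamp_head and the x axis of stand, either way round above 0.65 rad and z of lamp_head in the frame of stand below 0.213 m), for 0.1 s.
2. the column is drawn up, still unlocked, by at least 56 mm (angle between the x axis of lamp_head and the x axis of stand, either way round above 0.5 rad and z of lamp_head in the frame of stand above 0.257 m), for 0.1 s.
At the end, for the whole second after the job is handed in: The lamp, let go, stays locked on the upper ledge (head at least 56 mm above where it began) and is turned back to within 0.2 rad of the stand's x, pointing at the vase; the vase stands still (z of lamp_head in the frame of stand above 0.257 m and angle between the x axis of lamp_head and the x axis of stand, either way round below 0.2 rad and linear speed of vase below 0.01 m/s); the robot touches nothing.
It fails at once if the mechanism is forced: more than 25 N on the stand's stops, tube or foot (contact force between stand and anything else above 25 N).
It fails at once if the vase is moved more than 20 mm or tipped (distance of vase from where it was at the start of the episode above 0.02 m or angle between vase's own z axis and vertical above 0.2 rad).
It fails at once if the jar, the scale or the brush is moved more than 30 mm (distance of any of jar, scale, brush from where it was at the start of the episode above 0.03 m).
It also fails if it takes over 48 s, if anything falls off the work surface, if the arm or the gripper's body presses on something with over 40 N, if the wrist force passes 120 N, or if a joint passes its speed limit or range.

## Robot

A 7-joint arm with a two-finger parallel gripper is mounted at the origin on the work surface. World frame = base frame: x ahead of the robot, y to its left, z up, the work surface at z = 0. Lengths are in m, angles in rad, forces in N, time in s.
With the tool pointing down it reaches from about 0.4 to 0.85 m from the base axis. Payload 4.5 kg.
Tool frame: the origin (TCP) lies at the very end of the fingers, on their centre line; the grasp point (between the pads) lies grip_depth behind it (grip_depth is the distance from the TCP to the grasp point, in m); z points along the fingers, y is the line along which they close (so a half turn about z gives the same grasp; the last joint's range is limited). The gripper opens to 88 mm and grips with 3 to 60 N. Pads are 18 mm wide; open, the fingers measure 123 mm over their backs; the gripper's body (75 mm by 187 mm) begins 45 mm behind the grasp point.
Start: joints at [-1.112, 0.689, -0.195, 1.565, 0.157, 0.902, -0.215], TCP at [0.258, 0.569, 0.239] pointing down, gripper open.
Joint ranges: [-3.01, 3.01], [-0.46, 2.08], [-1.47, 1.51], [0.13, 2.56], [-1, 4.14], [0.04, 2.09], [-2.66, 2.66]. Speed limits (rad/s): [2.57, 2.57, 3.14, 3.14, 3.14, 3.14, 3.14].

## Interface

Orientations are given as a 3x3 rotation matrix whose columns are the frame's x, y, z axes.
In Python, from station import state, snapshot, camera_info, sign_off, grip_depth gives the robot as it stands.
- The arm moves only by the tool play_rows, never from a script. Its argument "moves" is a list that holds one entry, the list of rows, each a list of 7 numbers: the shift along the tool's x, y, z in cm, then the turn, a rotation vector about the tool's x, y, z in degrees, then the gripper command: -1 is shut, 1 is fully open, values between are in proportion. A call has 1 to 20 rows; each row shifts and turns the commanded pose from where the row before left it, along the tool's axes as they then stand; what a row does not reach is not made up. A row lasts 1/12 s, in which the tool goes at most 41.7 mm and 7.16 degrees, less where a joint would pass 70% of its speed; a pose out of reach is approached as far as the arm can. A call is refused whole if a number of a shift passes 4.17 or a number of a turn 7.16, either way. A call with a gripper value outside its range is refused whole. The fingers move at their own pace and stop on an object; the grip force is fixed at half the most. Time passes only in rows, so rows that do not move let the fingers close. It gives the time, the measured TCP pose, the force, the opening and the grip force at its end, in the units of the state.
- state(): the state, without advancing time (a new reading comes with each control period).
- snapshot(name): name is "side" or "top"; returns (picture, depth): 480x640x3 uint8, red, green, blue; 480x640 float32, m along the optical axis (not along the pixel's ray), 0 where there is no reading.
- camera_info(name): a dict with "fovy" (degrees; the focal length in pixels is half the picture's height over the tangent of half this angle, whatever the lens; pixels are square), "cx", "cy" (the principal point, pixels), "k1" (the pictures are not rectified: a ray, as slopes to the right and down, at radius r is drawn at 1 + k1 r^2 times it, then the intrinsics apply), "view" (4x4, takes a point from world to camera coordinates). Camera axes: x right, y down, z forward; pixel columns grow to the right and rows downward; lengths in m; the calibration is good to about 2 mm. A picture is of the moment at which its call begins. camera_info takes no time and is no camera call.
- sign_off(): hands the job in; it is judged then, once.
The state is a dict: "t": time; "q": joint angles; "qd": joint speeds; "joint_torque": joint torques, N m; "ee_pos": TCP position; "orientation": TCP orientation; "wrist_force": force on the tool from outside, world axes, zero at the start; "torque": the same for the moment, N m; "width": finger opening in m; "grip_force": force on a finger pad.
Only numpy, scipy, OpenCV 4.12 (cv2) and the standard library are available. Lean on these libraries where they do the work, as an engineer would, in place of code of your own. Each camera call takes 0.05 s, during which the arm holds its last target. There are 200 camera calls.

## Working session

There is one attempt and no reset: what is moved stays moved. The work goes in short steps, Python scripts to look and compute and a tool call to move; the robot and the scene stay as the last step left them, time stands still between calls to the robot, and variables do not carry over. Pictures are saved under pics/ and viewed, at most 10 in all, crops included, and the job is handed in when it is done.

Besides the shell and the picture viewer there is one more tool, called after ">>>" as name([rows], argument=value, ...), one row to a line, values as JSON. play_rows: Moves the arm, as the interface text tells. Its arguments: {"type":"object","properties":{"moves":{"type":"array","items":{"type":"array","items":{"type":"array","items":{"type":"number"}}}}},"required":["moves"]}

```bash
mkdir -p pics; cat > h.py <<'E'
import numpy as np, cv2
from station import *
def K(n):
    c=camera_info(n); f=240/np.tan(np.radians(c['fovy'])/2); return c,f
def pts(n,depth,uv):
    c,f=K(n); uv=np.asarray(uv,float).reshape(-1,2)
    d=(uv-[c['cx'],c['cy']])/f; s=d.copy()
    for _ in range(20): s=d/(1+c['k1']*(s**2).sum(1,keepdims=True))
    ray=np.c_[s,np.ones(len(s))]
    V=np.linalg.inv(np.array(c['view']))
    return V[:3,3], ray@V[:3,:3].T   # origin, dirs (z-depth 1)
def cloud(n,depth):
    v,u=np.mgrid[:480,:640]; o,r=pts(n,None,np.c_[u.ravel(),v.ravel()])
    P=o+r*depth.reshape(-1,1); P[depth.ravel()==0]=np.nan
    return P.reshape(480,640,3)
def plane(n,uv,z):
    o,r=pts(n,None,uv); return o+r*((z-o[2])/r[:,2:3])
E
python3 - <<'E'
from h import *
for n in("side","top"):
    p,d=snapshot(n); np.savez(f"pics/{n}.npz",p=p,d=d); cv2.imwrite(f"pics/{n}.png",p[...,::-1]); print(camera_info(n))
s=state(); print(s['orientation'],s['ee_pos'],grip_depth,s['t'],s['width'],s['wrist_force'])
E
```

```text
{'fovy': 55.150291282876154, 'cx': 311.80386100609513, 'cy': 247.69846994572748, 'k1': -0.048822582819194986, 'view': array([[ 0.69573619, -0.71795799,  0.02207885, -0.47187066],
       [-0.43796419, -0.44837074, -0.77919898,  0.29943073],
       [ 0.56933164,  0.53244718, -0.62638764,  0.68892394],
       [ 0.        ,  0.        ,  0.        ,  1.        ]])}
{'fovy': 48.71965435076674, 'cx': 320.9712069590558, 'cy': 240.30774194602571, 'k1': 0.025296658821092527, 'view': array([[ 0.01327518, -0.99986945,  0.00921109, -0.13075554],
       [-0.98126816, -0.01479769, -0.19207764,  0.57732101],
       [ 0.19218887, -0.00648869, -0.9813365 ,  1.12758497],
       [ 0.        ,  0.        ,  0.        ,  1.        ]])}
[[-9.11176134e-01  4.12016709e-01 -5.33370004e-04]
 [ 4.12017023e-01  9.11174804e-01 -1.56467493e-03]
 [-1.58678906e-04 -1.64545198e-03 -9.99998634e-01]] [0.25738939 0.56890513 0.23800391] 0.0187 0.1 0.08818722614530489 [ 0.82703443  1.28371013 -0.2879951 ]
```

View pics/side.png

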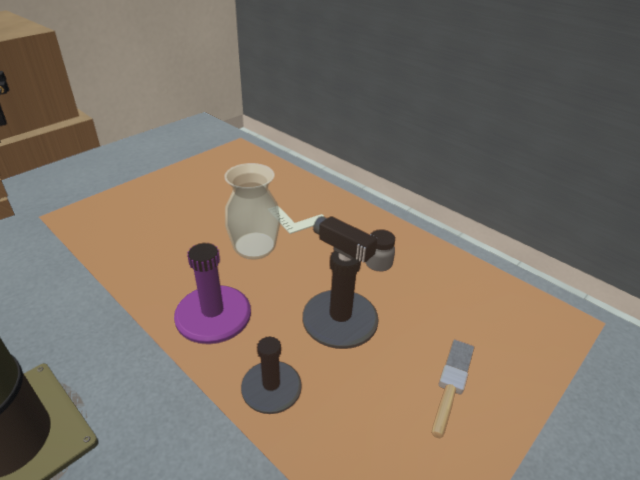

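View pics/top.png

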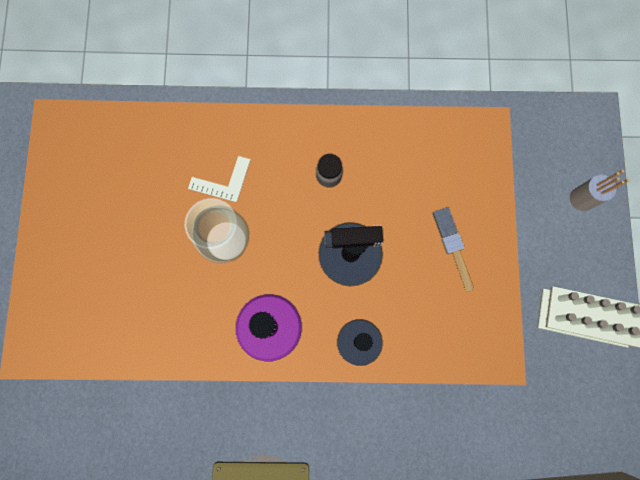

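The side and top pictures show three stand-like things, at these top-view pixels:
- Purple stand at (268,327): excluded by colour.
- Small dark stand at (360,342): the smaller of the other two.
- Large dark stand at (350,253) carrying the lamp head at (354,237), with the vase at (217,232): this one fits.

I'll confirm it in an enlarged crop and measure.

```bash
python3 - <<'E'
from h import *
z=np.load("pics/top.npz"); p,d=z['p'],z['d']
cv2.imwrite("pics/crop.png",cv2.resize(p[190:370,220:420,::-1],None,fx=3.3,fy=3.3,interpolation=cv2.INTER_CUBIC))
C=cloud("top",d); 
zz=C[...,2]
def rep(nm,m):
    q=C[m]; r=cv2.minAreaRect((q[:,:2]*1000).astype(np.float32)); print(nm,m.sum(),r,np.median(q[:,2]),q[:,:2].mean(0))
roi=np.zeros((480,640),bool); roi[205:300,300:400]=1
rep("head",roi&(zz>0.205))
rep("foot",roi&(zz>0.008)&(zz<0.03))
roi=np.zeros((480,640),bool); roi[190:275,170:260]=1
rep("vase",roi&(zz>0.03)); 
z=np.load("pics/side.npz"); C=cloud("side",z['d']); zz=C[...,2]
roi=np.zeros((480,640),bool); roi[205:350,300:400]=1
c=C[roi&(zz>.17)&(zz<.26)]; c=c[np.abs(c[:,1]+.19)<.2]
rep("headS",roi&(zz>0.213)); rep("footS",roi&(zz>.011)&(zz<.022))
roi[:]=0; roi[160:260,215:290]=1; rep("vaseS",roi&(zz>.1))
# circle fit of foot rim by mask contour in top
z=np.load("pics/top.npz"); hsv=cv2.cvtColor(z['p'],cv2.COLOR_RGB2HSV)
m=((hsv[...,0]<20)&(hsv[...,1]>120)&(hsv[...,2]>120)).astype(np.uint8)==0
m[:, :300]=0;m[:,400:]=0;m[:205]=0;m[300:]=0
cs,_=cv2.findContours(m.astype(np.uint8),0,1); c=max(cs,key=len).reshape(-1,2)
w=plane("top",c,0.014)[:,:2]; v=w[(c[:,1]>250)]
A=np.c_[2*v,np.ones(len(v))]; s=np.linalg.lstsq(A,(v**2).sum(1),rcond=None)[0]; print("footfit",s[:2],np.sqrt(s[2]+s[:2]@s[:2]))
E
```

```text
head 1060 ((558.958984375, -183.212646484375), (37.938114166259766, 113.2158432006836), 3.2596004009246826) 0.21953303659950313 [ 0.55616556 -0.18378467]
foot 2007 ((562.8380126953125, -188.57308959960938), (230.30311584472656, 218.2661895751953), 89.54911804199219) 0.016618685710637404 [ 0.53829648 -0.1879291 ]
vase 2735 ((580.0597534179688, 93.20594787597656), (115.73308563232422, 112.99253845214844), 1.5997860431671143) 0.14980363870157976 [0.57841068 0.09426286]
headS 864 ((559.3087158203125, -185.50762939453125), (39.16731643676758, 114.12316131591797), 3.461921453475952) 0.218395388516503 [ 0.55572336 -0.19192153]
footS 2703 ((612.044189453125, -164.61624145507812), (271.1354675292969, 146.9154815673828), 27.419029235839844) 0.01557128664841445 [ 0.55383989 -0.19961087]
vaseS 2900 ((506.4368591308594, 63.2955207824707), (274.0474548339844, 110.0386962890625), 20.230287551879883) 0.1532752998642508 [0.57112697 0.08190399]
footfit [ 0.55692578 -0.1903502 ] 0.07245118798029236
```

View pics/crop.png

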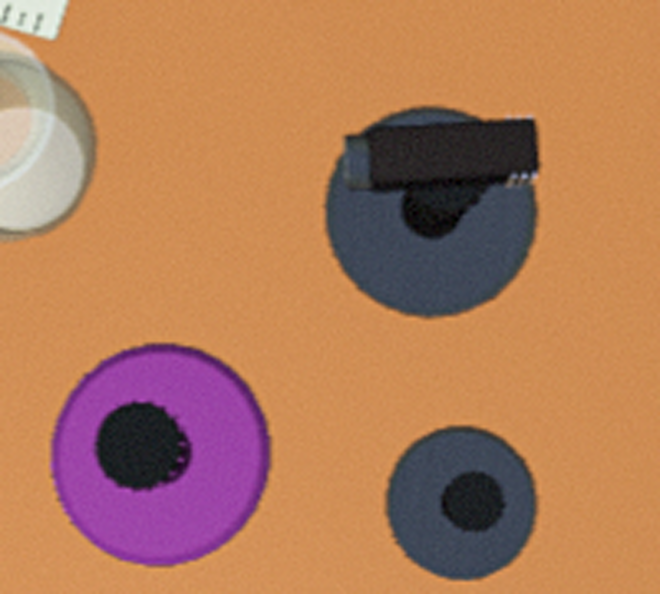

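The crop confirms it: the larger non-purple stand is the dark one at crop (432,210), with the lamp head at (440,155) and the small dark one at (462,502). The lamp axis is about (0.5585, -0.190) and the head points along 93° in world. First I rise and turn the tool.

>>> play_rows([
  [[0,0,-0.8,0,0,6.24,1],[0,0,-0.8,0,0,6.24,1],[0,0,-0.8,0,0,6.24,1],[0,0,-0.8,0,0,6.24,1],[0,0,-0.8,0,0,6.24,1],[0,0,-0.8,0,0,6.24,1],[0,0,-0.8,0,0,6.24,1],[0,0,-0.8,0,0,6.24,1],[0,0,-0.8,0,0,6.24,1],[0,0,-0.8,0,0,6.24,1]],
])

```text
t: 0.93
ee_pos: [0.2573, 0.5691, 0.3186]
orientation: [[-0.052, 0.999, -0.001], [0.999, 0.052, -0.001], [-0.001, -0.001, -1.0]]
wrist_force: [-0.8, 0.1, 0.0]
width: 0.0884
grip_force: 0.0
```

>>> play_rows([
  [[-3.1,1,0,0,0,0,1],[-3.1,1,0,0,0,0,1],[-3.1,1,0,0,0,0,1],[-3.1,1,0,0,0,0,1],[-3.1,1,0,0,0,0,1],[-3.1,1,0,0,0,0,1],[-3.1,1,0,0,0,0,1],[-3.1,1,0,0,0,0,1],[-3.1,1,0,0,0,0,1],[-3.1,1,0,0,0,0,1],[-3.1,1,0,0,0,0,1],[-3.1,1,0,0,0,0,1],[-3.1,1,0,0,0,0,1],[-3.1,1,0,0,0,0,1],[-3.1,1,0,0,0,0,1],[-3.1,1,0,0,0,0,1],[-3.1,1,0,0,0,0,1],[-3.1,1,0,0,0,0,1],[-3.1,1,0,0,0,0,1],[-3.1,1,0,0,0,0,1]],
])

```text
t: 2.6
ee_pos: [0.4925, -0.0397, 0.3185]
orientation: [[-0.057, 0.998, -0.001], [0.998, 0.057, 0.0], [0.0, -0.001, -1.0]]
wrist_force: [1.2, -0.5, -0.9]
width: 0.088
grip_force: 0.0
```

```bash
cat > s.py <<'E'
from h import *
s=state(); R=s['orientation']; d=np.array([.5585,-.19,s['ee_pos'][2]])-s['ee_pos']
print('t',s['t'],'p',s['ee_pos'].round(4),'yang',np.degrees(np.arctan2(R[1,1],R[0,1])).round(2),'z',R[:,2].round(3),'w',round(s['width'],4),'F',s['wrist_force'].round(2),'M',s['torque'].round(2),'grip',s['grip_force'],'dtool cm',(R.T@d*100).round(2),'q',np.round(s['q'],2))
E
python3 s.py
```

```text
t 2.6 p [ 0.4925 -0.0397  0.3185] yang 3.27 z [-0.001  0.    -1.   ] w 0.088 F [ 1.16 -0.54 -0.88] M [-0.    0.06 -0.03] grip 0.0 dtool cm [-1.539e+01  5.730e+00 -1.000e-02] q [-0.13  0.42  0.18  1.85 -0.09  0.88  0.15]
```

>>> play_rows([
  [[-3.08,1.14,0,0,0,0,1],[-3.08,1.14,0,0,0,0,1],[-3.08,1.14,0,0,0,0,1],[-3.08,1.14,0,0,0,0,1],[-3.08,1.14,0,0,0,0,1],[0,0,1,0,0,0,1],[0,0,1.5,0,0,0,1],[0,0,1.5,0,0,0,1],[0,0,1.5,0,0,0,1],[0,0,1,0,0,0,1],[0,0,0,0,0,0,1]],
])

```text
t: 3.52
ee_pos: [0.5565, -0.1876, 0.2512]
orientation: [[-0.057, 0.998, -0.005], [0.998, 0.057, 0.002], [0.002, -0.005, -1.0]]
wrist_force: [0.3, -0.3, 0.7]
width: 0.0882
grip_force: 0.0
```

```bash
python3 s.py; python3 - <<'E'
from h import *
p,d=snapshot("side"); cv2.imwrite("pics/side2.png",cv2.resize(p[120:360,220:500,::-1],None,fx=2.4,fy=2.4))
E
```

```text
t 3.5167 p [ 0.5565 -0.1876  0.2512] yang 3.29 z [-0.005  0.002 -1.   ] w 0.0882 F [ 0.33 -0.27  0.73] M [-0.07  0.1   0.03] grip 0.0 dtool cm [-0.25  0.18 -0.  ] q [ 0.15  0.63  0.16  1.68 -0.13  0.85  0.43]
```

View pics/side2.png

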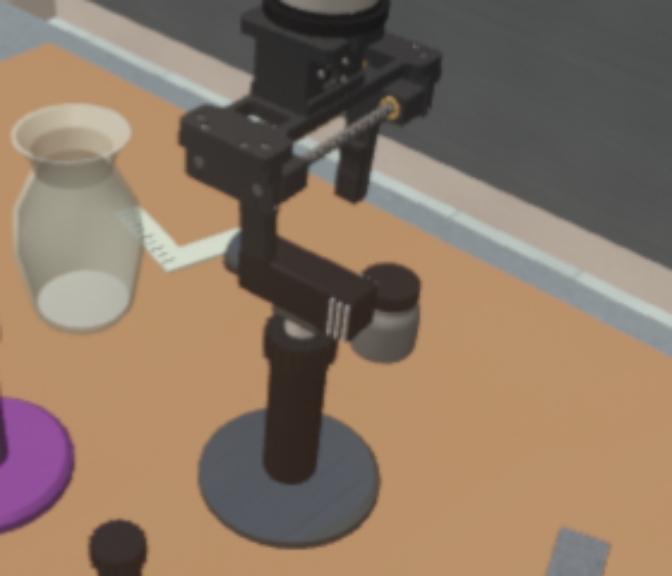

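The side crop shows the open fingers straddling the lamp head (head near crop (305,285)), clear of the jar at (385,310). I descend and close partway.

>>> play_rows([
  [[-0.25,0.18,0,0,0,0,1],[0,0,1,0,0,0,1],[0,0,1,0,0,0,1],[0,0,1,0,0,0,1],[0,0,1,0,0,0,1],[0,0,1,0,0,0,1],[0,0,1,0,0,0,0.5],[0,0,0.5,0,0,0,0],[0,0,0,0,0,0,-0.08],[0,0,0,0,0,0,-0.08],[0,0,0,0,0,0,-0.08],[0,0,0,0,0,0,-0.08]],
])

```text
t: 4.57
ee_pos: [0.5606, -0.1912, 0.1893]
orientation: [[-0.057, 0.998, 0.001], [0.998, 0.057, -0.0], [-0.0, 0.001, -1.0]]
wrist_force: [-0.4, -0.0, 0.7]
width: 0.0499
grip_force: 0.0
```

```bash
python3 s.py
```

```text
t 4.5667 p [ 0.5606 -0.1912  0.1893] yang 3.26 z [ 0.001 -0.    -1.   ] w 0.0499 F [-0.35 -0.04  0.65] M [-0.07  0.06 -0.01] grip 0.0 dtool cm [ 0.13 -0.2  -0.  ] q [ 0.17  0.71  0.14  1.73 -0.14  0.71  0.44]
```

>>> play_rows([
  [[0.1,-0.2,0.25,0,0,0,-0.08],[0,0,0,0,0,0,-0.08],[0,0,0,0,0,0,-0.08],[0,0,0,0,0,0,-0.16],[0,0,0,0,0,0,-0.16],[0,0,0,0,0,0,-0.16]],
])

```text
t: 5.07
ee_pos: [0.5582, -0.1902, 0.1863]
orientation: [[-0.057, 0.998, 0.0], [0.998, 0.057, 0.0], [0.0, 0.0, -1.0]]
wrist_force: [0.7, 0.5, 0.4]
width: 0.0368
grip_force: 0.0
```

```bash
python3 s.py
```

```text
t 5.0667 p [ 0.5582 -0.1902  0.1863] yang 3.26 z [ 0.  0. -1.] w 0.0368 F [0.74 0.46 0.43] M [-0.07  0.1  -0.01] grip 0.0 dtool cm [0.01 0.03 0.  ] q [ 0.17  0.71  0.14  1.74 -0.15  0.7   0.44]
```

>>> play_rows([
  [[0,0,0,0,0,0,-0.21],[0,0,0,0,0,0,-0.23],[0,0,0,0,0,0,-0.25]],
])

```text
t: 5.32
ee_pos: [0.5584, -0.1902, 0.1863]
orientation: [[-0.057, 0.998, 0.001], [0.998, 0.057, -0.0], [-0.0, 0.001, -1.0]]
wrist_force: [1.4, 0.6, -0.0]
width: 0.0337
grip_force: 29.9
```

```bash
python3 s.py
```

```text
t 5.3167 p [ 0.5584 -0.1902  0.1863] yang 3.28 z [ 0.001 -0.    -1.   ] w 0.0337 F [ 1.42  0.57 -0.05] M [-0.08 -0.06  0.05] grip 29.87606062553823 dtool cm [0.02 0.01 0.  ] q [ 0.17  0.71  0.14  1.74 -0.14  0.7   0.44]
```

>>> play_rows([
  [[0,0,0,0,0,-2,-1],[0,0,0,0,0,-2.5,-1],[0,0,0,0,0,-2.5,-1],[0,0,0,0,0,-2.5,-1],[0,0,0,0,0,-2.5,-1]],
])

```text
t: 5.73
ee_pos: [0.5584, -0.1902, 0.1863]
orientation: [[-0.265, 0.964, 0.001], [0.964, 0.265, -0.0], [-0.0, 0.001, -1.0]]
wrist_force: [1.3, 0.6, -0.6]
width: 0.0335
grip_force: 29.8
```

```bash
python3 s.py
```

```text
t 5.7333 p [ 0.5584 -0.1902  0.1863] yang 15.36 z [ 0.001 -0.    -1.   ] w 0.0335 F [ 1.28  0.6  -0.61] M [-0.07 -0.06 -0.06] grip 29.831305146217346 dtool cm [0.02 0.02 0.  ] q [ 0.2   0.71  0.08  1.74 -0.08  0.7   0.6 ]
```

Forces are small, so I continue the twist by 34° more.

>>> play_rows([
  [[0,0,0,0,0,-3.4,-1],[0,0,0,0,0,-3.4,-1],[0,0,0,0,0,-3.4,-1],[0,0,0,0,0,-3.4,-1],[0,0,0,0,0,-3.4,-1],[0,0,0,0,0,-3.4,-1],[0,0,0,0,0,-3.4,-1],[0,0,0,0,0,-3.4,-1],[0,0,0,0,0,-3.4,-1],[0,0,0,0,0,-3.4,-1],[0,0,0,0,0,0,-1],[0,0,0,0,0,0,-1],[0,0,0,0,0,0,-1]],
])

```text
t: 6.82
ee_pos: [0.5583, -0.1902, 0.1862]
orientation: [[-0.757, 0.654, 0.001], [0.654, 0.757, -0.0], [-0.0, 0.0, -1.0]]
wrist_force: [2.2, -0.1, -0.1]
width: 0.0339
grip_force: 29.9
```

```bash
python3 s.py
```

```text
t 6.8167 p [ 0.5583 -0.1902  0.1862] yang 49.19 z [ 0.001 -0.    -1.   ] w 0.0339 F [ 2.17 -0.14 -0.1 ] M [-0.08 -0.23  0.08] grip 29.87878454849124 dtool cm [0.   0.03 0.  ] q [ 0.3   0.71 -0.09  1.73  0.09  0.71  1.02]
```

>>> play_rows([
  [[0,0,-0.1,0,0,0,-1],[0,0,-0.2,0,0,0,-1],[0,0,-0.2,0,0,0,-1],[0,0,0,0,0,0,-1]],
])

```text
t: 7.15
ee_pos: [0.5582, -0.1901, 0.1913]
orientation: [[-0.757, 0.653, 0.0], [0.653, 0.757, 0.0], [-0.0, 0.0, -1.0]]
wrist_force: [2.0, -0.1, -4.3]
width: 0.0334
grip_force: 29.9
```

```bash
python3 s.py
```

```text
t 7.15 p [ 0.5582 -0.1901  0.1913] yang 49.24 z [ 0.  0. -1.] w 0.0334 F [ 1.95 -0.08 -4.26] M [-0.09 -0.46  0.03] grip 29.859993495047092 dtool cm [-0.01  0.03  0.  ] q [ 0.3   0.7  -0.09  1.73  0.09  0.72  1.02]
```

>>> play_rows([
  [[0,0,-0.4,0,0,0,-1],[0,0,-0.4,0,0,0,-1],[0,0,-0.4,0,0,0,-1],[0,0,-0.4,0,0,0,-1],[0,0,-0.4,0,0,0,-1],[0,0,-0.4,0,0,0,-1],[0,0,-0.4,0,0,0,-1],[0,0,-0.4,0,0,0,-1],[0,0,-0.4,0,0,0,-1],[0,0,-0.4,0,0,0,-1],[0,0,-0.4,0,0,0,-1],[0,0,-0.4,0,0,0,-1],[0,0,-0.4,0,0,0,-1],[0,0,-0.3,0,0,0,-1],[0,0,0,0,0,0,-1],[0,0,0,0,0,0,-1]],
])

```text
t: 8.48
ee_pos: [0.5582, -0.1902, 0.2468]
orientation: [[-0.758, 0.653, 0.001], [0.653, 0.758, -0.0], [-0.001, 0.0, -1.0]]
wrist_force: [3.1, -0.4, -3.7]
width: 0.0336
grip_force: 29.9
```

```bash
python3 s.py
```

```text
t 8.4833 p [ 0.5582 -0.1902  0.2468] yang 49.26 z [ 0.001 -0.    -1.   ] w 0.0336 F [ 3.14 -0.44 -3.75] M [-0.05 -0.44  0.02] grip 29.85465595498681 dtool cm [-0.01  0.04  0.  ] q [ 0.31  0.63 -0.1   1.67  0.08  0.85  1.04]
```

>>> play_rows([
  [[0,0,-0.1,0,0,0,-1],[0,0,-0.1,0,0,0,-1],[0,0,-0.1,0,0,0,-1],[0,0,0,0,0,0,-1]],
])

```text
t: 8.82
ee_pos: [0.5581, -0.1901, 0.2493]
orientation: [[-0.758, 0.653, 0.0], [0.653, 0.758, 0.0], [-0.0, 0.0, -1.0]]
wrist_force: [3.8, 0.5, -3.8]
width: 0.0338
grip_force: 29.9
```

>>> play_rows([
  [[0,0,-0.1,0,0,0,-1],[0,0,-0.1,0,0,0,-1],[0,0,-0.1,0,0,0,-1],[0,0,0,0,0,0,-1]],
])

```text
t: 9.15
ee_pos: [0.5581, -0.1902, 0.2524]
orientation: [[-0.758, 0.653, 0.0], [0.653, 0.758, 0.0], [-0.0, 0.0, -1.0]]
wrist_force: [2.2, -0.2, -4.2]
width: 0.0335
grip_force: 29.9
```

>>> play_rows([
  [[0,0,-0.1,0,0,0,-1],[0,0,-0.1,0,0,0,-1],[0,0,-0.1,0,0,0,-1],[0,0,0,0,0,0,-1]],
])

```text
t: 9.48
ee_pos: [0.5582, -0.1901, 0.2555]
orientation: [[-0.758, 0.653, 0.0], [0.653, 0.758, 0.0], [-0.0, 0.0, -1.0]]
wrist_force: [3.1, -1.2, -4.2]
width: 0.0337
grip_force: 29.9
```

>>> play_rows([
  [[0,0,-0.1,0,0,0,-1],[0,0,-0.1,0,0,0,-1],[0,0,-0.1,0,0,0,-1],[0,0,0,0,0,0,-1]],
])

```text
t: 9.82
ee_pos: [0.5581, -0.1902, 0.2584]
orientation: [[-0.758, 0.653, 0.0], [0.653, 0.758, 0.0], [-0.0, 0.0, -1.0]]
wrist_force: [2.7, -0.0, -3.8]
width: 0.0337
grip_force: 29.9
```

>>> play_rows([
  [[0,0,-0.1,0,0,0,-1],[0,0,-0.1,0,0,0,-1],[0,0,-0.1,0,0,0,-1],[0,0,0,0,0,0,-1]],
])

```text
t: 10.15
ee_pos: [0.5581, -0.1902, 0.2615]
orientation: [[-0.758, 0.653, 0.0], [0.653, 0.758, -0.0], [-0.0, 0.0, -1.0]]
wrist_force: [3.3, -1.2, -3.5]
width: 0.0334
grip_force: 29.9
```

>>> play_rows([
  [[0,0,-0.1,0,0,0,-1],[0,0,-0.1,0,0,0,-1],[0,0,-0.1,0,0,0,-1],[0,0,0,0,0,0,-1]],
])

```text
t: 10.48
ee_pos: [0.5581, -0.1901, 0.2644]
orientation: [[-0.758, 0.653, 0.0], [0.653, 0.758, 0.0], [-0.0, 0.0, -1.0]]
wrist_force: [2.6, 0.2, -3.5]
width: 0.0336
grip_force: 29.9
```

>>> play_rows([
  [[0,0,-0.1,0,0,0,-1],[0,0,-0.1,0,0,0,-1],[0,0,-0.1,0,0,0,-1],[0,0,0,0,0,0,-1]],
])

```text
t: 10.82
ee_pos: [0.5581, -0.1901, 0.2674]
orientation: [[-0.758, 0.653, 0.0], [0.653, 0.758, 0.0], [-0.0, 0.0, -1.0]]
wrist_force: [3.8, -0.1, -4.2]
width: 0.0341
grip_force: 29.9
```

>>> play_rows([
  [[0,0,-0.1,0,0,0,-1],[0,0,-0.1,0,0,0,-1],[0,0,-0.1,0,0,0,-1],[0,0,0,0,0,0,-1]],
])

```text
t: 11.15
ee_pos: [0.558, -0.1901, 0.2701]
orientation: [[-0.758, 0.653, -0.0], [0.653, 0.758, 0.0], [0.0, 0.0, -1.0]]
wrist_force: [3.6, 0.1, -7.1]
width: 0.034
grip_force: 29.9
```

>>> play_rows([
  [[0,0,-0.05,0,0,0,-1],[0,0,0,0,0,0,-1],[0,0,0,0,0,0,-1]],
])

```text
t: 11.4
ee_pos: [0.558, -0.1901, 0.2704]
orientation: [[-0.758, 0.653, -0.0], [0.653, 0.758, 0.0], [0.0, -0.0, -1.0]]
wrist_force: [4.4, -0.8, -9.2]
width: 0.0341
grip_force: 29.9
```

Roof felt (+5 N). I back off 1.5 mm, then turn back.

>>> play_rows([
  [[0,0,0.08,0,0,0,-1],[0,0,0.07,0,0,0,-1],[0,0,0,0,0,1.5,-1],[0,0,0,0,0,1.5,-1],[0,0,0,0,0,1.5,-1],[0,0,0,0,0,1.5,-1]],
])

```text
t: 11.9
ee_pos: [0.5582, -0.1901, 0.2695]
orientation: [[-0.683, 0.73, 0.0], [0.73, 0.683, -0.0], [-0.0, 0.0, -1.0]]
wrist_force: [1.9, 0.1, -4.1]
width: 0.0337
grip_force: 29.9
```

```bash
python3 s.py
```

```text
t 11.9 p [ 0.5582 -0.1901  0.2695] yang 43.11 z [ 0. -0. -1.] w 0.0337 F [ 1.89  0.13 -4.12] M [-0.04 -0.56  0.11] grip 29.885264178737998 dtool cm [-0.01  0.04  0.  ] q [ 0.29  0.6  -0.07  1.64  0.05  0.9   0.96]
```

>>> play_rows([
  [[0,0,0,0,0,1.5,-1],[0,0,0,0,0,1.5,-1],[0,0,0,0,0,1.5,-1],[0,0,0,0,0,1.5,-1]],
])

```text
t: 12.23
ee_pos: [0.5582, -0.1902, 0.2693]
orientation: [[-0.603, 0.797, 0.0], [0.797, 0.603, 0.0], [-0.0, 0.0, -1.0]]
wrist_force: [2.0, 0.2, -3.2]
width: 0.0336
grip_force: 29.9
```

```bash
python3 s.py
```

```text
t 12.2333 p [ 0.5582 -0.1902  0.2693] yang 37.11 z [ 0.  0. -1.] w 0.0336 F [ 2.02  0.25 -3.24] M [-0.02 -0.63  0.09] grip 29.885896174237132 dtool cm [-0.01  0.04  0.  ] q [ 0.27  0.6  -0.04  1.64  0.03  0.9   0.87]
```

>>> play_rows([
  [[0,0,0,0,0,2,-1],[0,0,0,0,0,2,-1],[0,0,0,0,0,2,-1],[0,0,0,0,0,2,-1]],
])

```text
t: 12.57
ee_pos: [0.5582, -0.1901, 0.2692]
orientation: [[-0.486, 0.874, 0.0], [0.874, 0.486, 0.0], [-0.0, 0.0, -1.0]]
wrist_force: [3.6, -0.4, -4.0]
width: 0.0337
grip_force: 29.9
```

```bash
python3 s.py
```

```text
t 12.5667 p [ 0.5582 -0.1901  0.2692] yang 29.09 z [ 0.  0. -1.] w 0.0337 F [ 3.57 -0.44 -3.95] M [-0.07 -0.58  0.08] grip 29.886559573933482 dtool cm [-0.    0.04  0.  ] q [ 0.25  0.6   0.    1.65 -0.    0.89  0.76]
```

Free over the ledge. I turn back to near the starting angle.

>>> play_rows([
  [[0,0,0,0,0,2.5,-1],[0,0,0,0,0,2.5,-1],[0,0,0,0,0,2.5,-1],[0,0,0,0,0,2.5,-1],[0,0,0,0,0,2.5,-1],[0,0,0,0,0,2.5,-1],[0,0,0,0,0,2.5,-1],[0,0,0,0,0,2.5,-1],[0,0,0,0,0,2,-1],[0,0,0,0,0,2,-1],[0,0,0,0,0,1.5,-1],[0,0,0,0,0,0,-1]],
])

```text
t: 13.57
ee_pos: [0.5583, -0.1901, 0.2692]
orientation: [[-0.064, 0.998, 0.0], [0.998, 0.064, -0.0], [-0.0, 0.0, -1.0]]
wrist_force: [2.9, 0.0, -4.2]
width: 0.0335
grip_force: 29.8
```

```bash
python3 s.py
```

```text
t 13.5667 p [ 0.5583 -0.1901  0.2692] yang 3.66 z [ 0. -0. -1.] w 0.0335 F [ 2.9   0.01 -4.21] M [-0.09 -0.66 -0.07] grip 29.836669452488422 dtool cm [0.01 0.03 0.  ] q [ 0.17  0.61  0.13  1.65 -0.1   0.89  0.41]
```

>>> play_rows([
  [[0,0,0,0,0,1,-1],[0,0,0,0,0,1,-1],[0,0,0,0,0,0,-1]],
])

```text
t: 13.82
ee_pos: [0.5582, -0.1901, 0.2692]
orientation: [[-0.03, 1.0, 0.0], [1.0, 0.03, 0.0], [0.0, 0.0, -1.0]]
wrist_force: [4.0, -0.1, -3.8]
width: 0.0337
grip_force: 29.9
```

```bash
python3 s.py
```

```text
t 13.8167 p [ 0.5582 -0.1901  0.2692] yang 1.7 z [ 0.  0. -1.] w 0.0337 F [ 3.95 -0.05 -3.78] M [-0.09 -0.74 -0.03] grip 29.85087809152901 dtool cm [0.01 0.03 0.  ] q [ 0.17  0.61  0.14  1.65 -0.11  0.89  0.38]
```

>>> play_rows([
  [[0,0,0,0,0,1,-1],[0,0,0,0,0,0.5,-1],[0,0,0,0,0,0,-1]],
])

```text
t: 14.07
ee_pos: [0.5582, -0.1901, 0.2692]
orientation: [[-0.004, 1.0, 0.0], [1.0, 0.004, 0.0], [0.0, 0.0, -1.0]]
wrist_force: [3.7, -0.2, -3.5]
width: 0.0338
grip_force: 29.9
```

```bash
python3 s.py
```

```text
t 14.0667 p [ 0.5582 -0.1901  0.2692] yang 0.23 z [ 0.  0. -1.] w 0.0338 F [ 3.7  -0.2  -3.53] M [-0.1  -0.67  0.08] grip 29.863411439582705 dtool cm [0.01 0.03 0.  ] q [ 0.16  0.61  0.15  1.65 -0.11  0.89  0.36]
```

>>> play_rows([
  [[0,0,0,0,0,0.7,-1],[0,0,0,0,0,0.5,-1],[0,0,0,0,0,0,-1]],
])

```text
t: 14.32
ee_pos: [0.5582, -0.1901, 0.2692]
orientation: [[0.017, 1.0, 0.0], [1.0, -0.017, 0.0], [0.0, 0.0, -1.0]]
wrist_force: [3.1, 0.5, -4.5]
width: 0.0343
grip_force: 29.9
```

```bash
python3 s.py
```

```text
t 14.3167 p [ 0.5582 -0.1901  0.2692] yang -0.97 z [ 0.  0. -1.] w 0.0343 F [ 3.13  0.49 -4.5 ] M [-0.12 -0.81  0.07] grip 29.86717712134123 dtool cm [0.01 0.03 0.  ] q [ 0.16  0.61  0.16  1.65 -0.12  0.89  0.34]
```

>>> play_rows([
  [[0,0,0.05,0,0,0,-1],[0,0,0.05,0,0,0,-1],[0,0,0.05,0,0,0,-1],[0,0,0,0,0,0,-1]],
])

```text
t: 14.65
ee_pos: [0.5582, -0.1902, 0.2676]
orientation: [[0.016, 1.0, 0.0], [1.0, -0.016, 0.0], [0.0, 0.0, -1.0]]
wrist_force: [4.3, 0.7, -4.3]
width: 0.0335
grip_force: 29.9
```

```bash
python3 s.py
```

```text
t 14.65 p [ 0.5582 -0.1902  0.2676] yang -0.94 z [ 0.  0. -1.] w 0.0335 F [ 4.33  0.69 -4.29] M [-0.09 -0.89  0.04] grip 29.857661733403802 dtool cm [0.02 0.03 0.  ] q [ 0.16  0.61  0.16  1.65 -0.12  0.89  0.35]
```

>>> play_rows([
  [[0,0,0,0,0,0,-0.1],[0,0,0,0,0,0,0.2],[0,0,0,0,0,0,0.6],[0,0,0,0,0,0,0.6],[0,0,0,0,0,0,0.6],[0,0,0,0,0,0,0.6],[0,0,-0.5,0,0,0,0.6],[0,0,-1,0,0,0,0.6],[0,0,-1,0,0,0,0.6],[0,0,-1,0,0,0,0.6],[0,0,-1,0,0,0,0.6],[0,0,-1,0,0,0,0.6],[0,0,-1,0,0,0,0.6]],
])

```text
t: 15.73
ee_pos: [0.5582, -0.1902, 0.3341]
orientation: [[0.016, 1.0, 0.001], [1.0, -0.016, -0.0], [-0.0, 0.001, -1.0]]
wrist_force: [-0.2, -0.7, 0.7]
width: 0.07
grip_force: 0.0
```

```bash
python3 s.py; python3 - <<'E'
from h import *
p,d=snapshot("side"); cv2.imwrite("pics/side3.png",cv2.resize(p[120:360,200:480,::-1],None,fx=2.4,fy=2.4))
C=cloud("side",d); zz=C[...,2]
m=(np.hypot(C[...,0]-.5583,C[...,1]+.19)<.09)&(zz>.25)&(zz<.312)
q=C[m]; print(m.sum(),np.percentile(q[:,2],[5,50,95]))
print(cv2.minAreaRect((q[:,:2]*1000).astype(np.float32)))
E
```

```text
t 15.7333 p [ 0.5582 -0.1902  0.3341] yang -0.94 z [ 0.001 -0.    -1.   ] w 0.07 F [-0.22 -0.69  0.69] M [-0.04  0.01 -0.  ] grip 0.0 dtool cm [0.02 0.03 0.  ] q [ 0.15  0.54  0.17  1.56 -0.1   1.05  0.33]
1914 [0.26490714 0.29083053 0.30011151]
((557.1001586914062, -185.392822265625), (39.286170959472656, 115.49057006835938), 2.8988354206085205)
```

View pics/side3.png

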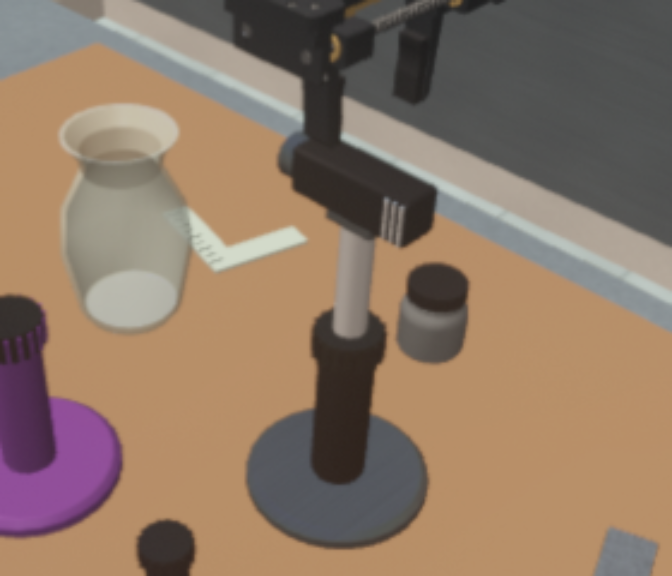

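The crop shows the head up on its extended column at (365,190), pointing at the vase (125,220), with the fingers clear above. The head centre sits about 82 mm above its start and has not sunk since release.

```bash
python3 -c "
from station import *
print(sign_off())"
```

```text
the job is handed in; nothing more can be done
None
```

I raised the lamp about 82 mm, turned it back towards the vase and let go, and it held its height on the upper ledge. I handed the job in at about 16 s (result not reported), having stopped turning 4° past the start angle without feeling the end stop, so it should be within about 0.12 rad of locked.

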